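# Click the nursery night light on by its roller lever switch

### The arm

A 6-joint arm with a two-finger parallel gripper is mounted at the origin on the work surface. World frame = base frame: x ahead of the robot, y to its left, z up, the work surface at z = 0. Lengths are in m, angles in rad, forces in N, time in s.
With the tool pointing down it reaches from about 0.25 to 0.725 m from the base axis. Payload 4 kg.
Tool frame: the origin (TCP) lies midway between the tips of the shut fingers; the grasp point (between the pads) lies bot.pinch_z behind it (bot.pinch_z is the distance from the TCP to the grasp point, in m); z points along the fingers, y is the direction in which the jaws open and shut (so a half turn about z gives the same grasp; the last joint's range is limited). The gripper opens to 85 mm and grips with 20 to 120 N. Pads are 22 mm wide; open, the fingers measure 114 mm over their backs; the gripper's body (76 mm by 85 mm) begins 54 mm behind the grasp point. The pads swing forward as they close: fully open they stand 13 mm farther back than shut.
Start: joints at [1.199, 0.241, 0.005, 1.335, 0, 1.571], TCP at [0.182, 0.466, 0.196] pointing down, gripper open.
Joint ranges: [-2.72, 2.72], [-1.05, 1.87], [-1.09, 1.28], [-1.99, 2.15], [-1.42, 1.44], [-3.14, 3.14]. Speed limits (rad/s): [2.79, 2.79, 3.14, 3.14, 3.14, 3.14].

### API

Orientations are given as a unit quaternion [x, y, z, w].
In Python, from workcell import bot gives the robot as it stands. The module is installed in compiled form; this text tells all that it offers.
- The arm moves only by the tool move_arm, never from a script. Its argument "series" is a list that holds one entry, the list of rows, each a list of 7 numbers: the shift along the world's x, y, z in cm, then the turn, a rotation vector about the world's x, y, z in degrees, then the opening, from 0 (shut) to 1 (fully open). A call has exactly 5 rows; each row shifts and turns the pose as measured when the row begins; what a row does not reach is not made up. A row lasts 1/10 s, in which the tool goes at most 50 mm and 8.59 degrees, less where a joint would pass 70% of its speed; a pose out of reach is approached as far as the arm can. A call with a gripper value outside its range is refused whole. The fingers move at their own pace and stop on an object; the grip force is fixed at half the most. Time passes only in rows, so rows that do not move let the fingers close, or fill a call up. It gives the time, the measured TCP pose, the force and the opening at its end, in the units of the state.
- bot.get_obs(): the state, without advancing time (a new reading comes with each control period).
- bot.camera(name): name is "scene" or "top"; returns (picture, depth): 420x560x3 uint8, red, green, blue; 420x560 float32, m along the optical axis (not along the pixel's ray), 0 where there is no reading.
- bot.camera_info(name): a dict with "vfov" (degrees; the focal length in pixels is half the picture's height over the tangent of half this angle, whatever the lens; pixels are square), "cx", "cy" (the principal point, pixels), "k1" (the pictures are not rectified: a ray, as slopes to the right and down, at radius r is drawn at 1 + k1 r^2 times it, then the intrinsics apply), "cam_to_world" (4x4, takes a point from camera to world coordinates). Camera axes: x right, y down, z forward; pixel columns grow to the right and rows downward; lengths in m; the calibration is good to about 2 mm. A picture is of the moment at which its call begins. camera_info takes no time and is no camera call.
- bot.job_done(): hands the job in, once; it reports no verdict.
Trained networks look in the newest picture that a camera, given by its name, has taken for a name from the list of things; names that differ only in an ending like _2 or _b are one class to them, and where a whole thing is asked for, a point or a joint stands for the part that bears it (a point fixed in the world has none). Each returns a list of dicts, best first, with "confidence" (0 to 1); they miss things now and then, are a little off and sometimes report something else, mostly with a low value. They report only what shows in the picture. A call takes as long as a camera call.
- bot.find_in(camera, target): "at" ([x, y, z] in m, in world coordinates, good to about 4 mm: the middle of the surface that is visible of it).
The state is a dict: "clock": time; "joint_pos": joint angles; "joint_vel": joint speeds; "tau": joint torques, N m; "eef_pos": TCP position; "tool_rot": TCP orientation; "ft_force": force on the tool from outside, world axes, zero at the start; "ft_torque": the same for the moment, N m; "grip_width": finger opening in m.
Only numpy, scipy, OpenCV 4.12 (cv2) and the standard library are available. Lean on these libraries where they do the work, as an engineer would, in place of code of your own. Each camera call takes 0.05 s, during which the arm holds its last target.

### The job

Switch the night light on: press its blue roller straight down just until the lever switch clicks, without forcing it on into overtravel, then let the lever spring back up. Do not work the music box's orange-roller lever, and leave the beechwood rattle lying where it is.

Things in the scene. Friction and masses are not known exactly. Their poses are not given: they have to be found in the camera images.
- night_roller (a point): Centre of the night light's blue roller, 20 mm diameter, 30 mm wide (its top 10 mm above this point), 74 mm above the shelf at rest. The night light is a pale mint unit 150 x 80 mm fixed on the white shelf (top 108 mm above the work surface): roller at the robot's side, warm-white dome lamp (60 mm across, top 81 mm above the shelf) 95 mm behind it, base under the roller 20 mm high.
- night_lever (a joint): Night light's lever angle, rad: 0 at rest (up), grows as the blue roller goes down, stop at 0.5. 70 mm from hinge to roller centre; rises 0.35 rad above level at rest. Clicks at 0.15 (roller 10 mm down, about 4.5 N); harmful overtravel begins at 0.36 (25 mm down, about 9 N). A spring pushes it up (1.5 N at rest, growing evenly) and returns it when let go.
- music_lever (a joint): Lever angle of the music box, rad: same lever, orange roller, 0 at rest, must stay unpressed. The music box is a like mint unit with black grille bars in place of the dome. Also on the shelf: a fixed clear lidded box 66 mm high, a loose yellow ring and a red cup up to 55 mm high.
- rattle_mid (a point): Middle of the loose beechwood dumbbell rattle, 96 mm long (its own y), 36 mm high, two block heads on a bar. It lies on the shelf between night light and robot, about 75 to 85 mm in front of the blue roller; this point is 18 mm above the shelf.

How it is judged:
On the way:
1. the night light's lever is pressed past its click (value of joint night_lever above 0.15 rad), for 0.1 s.
At the end, for the whole second after the job is handed in: the night light's lever has clicked and is back up (below 0.05 rad), the music box's lever is up (below 0.05 rad), and the beech rattle is within 20 mm of where it lay (value of joint each of night_lever, music_lever below 0.05 rad and distance of rattle_mid from where it was at the start of the episode below 0.02 m); the robot touches nothing.
It fails at once if the night light's lever is forced into overtravel (past 0.36 rad) (value of joint night_lever above 0.36 rad).
It fails at once if the music box's lever is pressed (past 0.1 rad) (value of joint music_lever above 0.1 rad).
It fails at once if the beech rattle is moved by more than 20 mm (distance of rattle_mid from where it was at the start of the episode above 0.02 m).
It also fails if it takes over 32 s, if anything falls off the work surface, if the arm or the gripper's body presses on something with over 40 N, if the wrist force passes 120 N, or if a joint passes its speed limit or range.

## Working session

There is one attempt and no reset: what is moved stays moved. The work goes in short steps, Python scripts to look and compute and a tool call to move; the robot and the scene stay as the last step left them, time stands still between calls to the robot, and variables do not carry over. Pictures are saved under pics/ and viewed, and the job is handed in when it is done.

Besides the shell and the picture viewer there is one more tool, called after "Call:" as name([rows], argument=value, ...), one row to a line, values as JSON. move_arm: Moves the arm, as the interface text tells. Its arguments: {"type":"object","properties":{"series":{"type":"array","items":{"type":"array","items":{"type":"array","items":{"type":"number"}}}}},"required":["series"]}

```bash
mkdir -p pics; cat > h.py <<'E'
import numpy as np, cv2
from workcell import bot
def cam(n):
    p,d=bot.camera(n); return p,d,bot.camera_info(n)
def world(d,ci,u,v):
    f=d.shape[0]/2/np.tan(np.radians(ci["vfov"])/2)
    K=np.array([[f,0,ci["cx"]],[0,f,ci["cy"]],[0,0,1.]])
    uv=np.array([[[u,v]]],float)
    n=cv2.undistortPoints(uv,K,np.array([ci["k1"],0,0,0.]))[0,0]
    z=d[int(round(v)),int(round(u))]
    return (np.array(ci["cam_to_world"])@np.array([n[0]*z,n[1]*z,z,1]))[:3]
E
python3 - <<'E'
from h import *
for n in ("scene","top"):
    p,d,ci=cam(n); cv2.imwrite(f"pics/{n}0.png",p[:,:,::-1]); np.save(f"{n}_d.npy",d)
    print(n,ci)
    for t in ("night_roller","night_lever","music_lever","rattle_mid"):
        print(t,[(np.round(r["at"],4).tolist(),round(r["confidence"],2)) for r in bot.find_in(n,t)])
o=bot.get_obs(); print({k:np.round(v,3).tolist() for k,v in o.items()}, bot.pinch_z)
E
```

```text
scene {'vfov': 42.43218705219487, 'cx': 271.94387229846467, 'cy': 210.47398626949482, 'k1': -0.01609732653210513, 'cam_to_world': array([[-0.12531252,  0.54636468, -0.8281198 ,  1.33595029],
       [ 0.99203259,  0.07991326, -0.0973921 ,  0.07605347],
       [ 0.01296615, -0.83372628, -0.5520257 ,  0.72237247],
       [ 0.        ,  0.        ,  0.        ,  1.        ]])}
night_roller [([0.5694, 0.0361, 0.1794], 0.69)]
night_lever [([0.5693, 0.0331, 0.1818], 0.87)]
music_lever [([0.5233, -0.2586, 0.1752], 0.61)]
rattle_mid [([0.5017, 0.0843, 0.1343], 0.64)]
top {'vfov': 46.37849464887022, 'cx': 291.3644414826977, 'cy': 208.93636959675993, 'k1': -0.08471375297119636, 'cam_to_world': array([[ 0.00582274, -0.99326341,  0.11573197,  0.43265995],
       [-0.99998199, -0.00561559,  0.0021159 , -0.02859203],
       [-0.00145174, -0.1157422 , -0.99327823,  1.03573519],
       [ 0.        ,  0.        ,  0.        ,  1.        ]])}
night_roller [([0.5732, 0.0322, 0.1808], 0.69)]
night_lever []
music_lever [([0.5222, -0.2619, 0.1768], 0.59)]
rattle_mid [([0.4884, 0.0657, 0.139], 0.6)]
{'clock': 0.5, 'joint_pos': [1.199, 0.241, 0.005, 1.335, 0.0, 1.571], 'joint_vel': [0.001, -0.001, -0.0, -0.001, -0.002, -0.001], 'tau': [-0.0, -37.186, 25.246, 0.003, -0.0, -0.0], 'eef_pos': [0.182, 0.466, 0.196], 'tool_rot': [0.185, 0.983, -0.0, -0.0], 'ft_force': [-0.227, -0.063, -0.384], 'ft_torque': [-0.006, 0.022, 0.026], 'grip_width': 0.085} 0.0187
```

View pics/scene0.png

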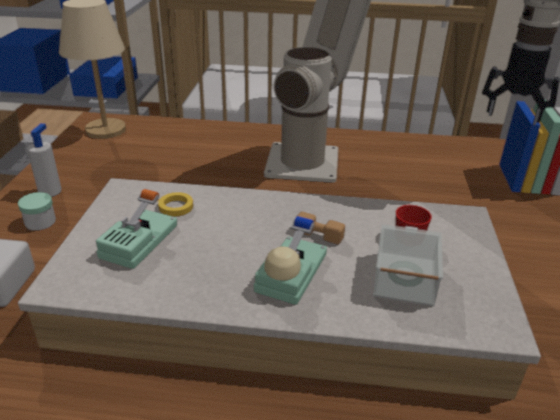

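View pics/top0.png

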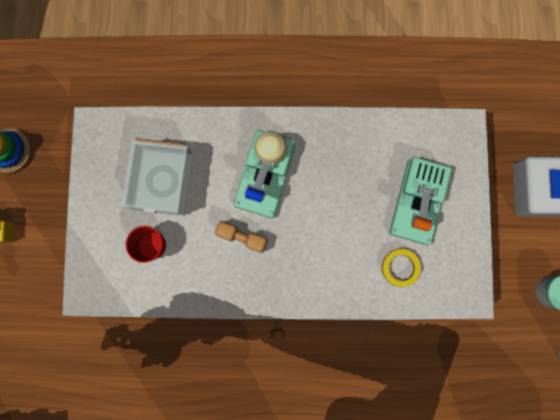

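```bash
cat > m.py <<'E'
from h import *
import sys
def blob(n,p,d,ci):
    hsv=cv2.cvtColor(p,cv2.COLOR_RGB2HSV)
    for nm,lo,hi in (("blue",(100,120,50),(130,255,255)),("orange",(8,170,120),(18,255,255))):
        m=cv2.inRange(hsv,lo,hi)
        k,l,s,c=cv2.connectedComponentsWithStats(m)
        for i in range(1,k):
            if s[i,4]<40: continue
            ys,xs=np.where(l==i)
            W=np.array([world(d,ci,x,y) for x,y in zip(xs,ys) if d[y,x]>0])
            t=W[W[:,2]>np.percentile(W[:,2],95)-0.003]
            print(n,nm,s[i].tolist(),"med",np.round(np.median(W,0),4),"min",np.round(np.percentile(W,2,0),4),"max",np.round(np.percentile(W,98,0),4),"top",np.round(t.mean(0),4))
if __name__=="__main__":
    for n in ("scene","top"):
        p=cv2.imread(f"pics/{n}0.png")[:,:,::-1].copy(); blob(n,p,np.load(f"{n}_d.npy"),bot.camera_info(n))
E
python3 m.py
```

```text
scene blue [0, 28, 97, 69, 4319] med [-0.8715 -1.2653 -0.0985] min [-1.108  -1.4281 -0.1988] max [-0.8496 -1.006   0.0145] top [-0.9837 -1.3351  0.0125]
scene blue [98, 57, 27, 41, 883] med [-0.9051 -0.9257 -0.1124] min [-1.0921 -1.0161 -0.1977] max [-0.8516 -0.8858 -0.0976] top [-0.9822 -0.9553 -0.0999]
scene blue [131, 58, 6, 21, 49] med [-1.1059 -0.8904 -0.1374] min [-1.1331 -0.8994 -0.1958] max [-1.0767 -0.8797 -0.0941] top [-1.0546 -0.8692 -0.0832]
scene blue [501, 101, 39, 91, 2009] med [0.0331 0.5517 0.11  ] min [-0.0642  0.548   0.0089] max [0.0783 0.5687 0.1919] top [0.0071 0.5558 0.1929]
scene blue [32, 124, 13, 23, 169] med [ 0.2535 -0.6144  0.1627] min [ 0.2152 -0.622   0.1341] max [ 0.2619 -0.6087  0.1727] top [ 0.2377 -0.6166  0.1712]
scene blue [295, 217, 18, 12, 149] med [0.5642 0.0397 0.1886] min [0.5552 0.0259 0.181 ] max [0.5704 0.0532 0.1927] top [0.5608 0.0401 0.1913]
scene orange [142, 190, 15, 8, 66] med [ 0.513  -0.2515  0.1901] min [ 0.5068 -0.2658  0.1859] max [ 0.5184 -0.2403  0.194 ] top [ 0.5118 -0.2513  0.192 ]
top blue [0, 131, 22, 36, 272] med [0.6655 
[... 6550 characters left out ...]
[ 0.1159 -0.374  -0.003 ] max [ 0.1413 -0.3263  0.0043] top [ 0.1287 -0.3471  0.0021]
top orange [19, 408, 16, 4, 45] med [ 1.234e-01  5.332e-01 -3.000e-04] min [ 0.1191  0.5159 -0.0036] max [0.1267 0.5468 0.0035] top [0.1245 0.532  0.0017]
top orange [294, 409, 31, 5, 83] med [ 0.1354 -0.0715  0.001 ] min [ 0.131  -0.096  -0.0032] max [ 0.1385 -0.0356  0.0047] top [ 0.1358 -0.0693  0.0027]
top orange [542, 412, 18, 5, 68] med [ 0.1218 -0.576   0.0008] min [ 0.1176 -0.5952 -0.0025] max [ 0.1254 -0.5564  0.0051] top [ 0.1221 -0.573   0.0024]
top orange [277, 415, 47, 5, 187] med [ 0.1216 -0.0466  0.0003] min [ 0.1177 -0.092  -0.0035] max [ 0.1257 -0.0014  0.0034] top [ 0.1221 -0.0457  0.0013]
```

The scene view shows the night light (dome at 283,264) with its blue roller at (304,222). The rattle is just in front at about (320,228), and the orange music-box roller is far off at (149,195). In the top view the blue roller is at (254,194), the dome at (270,147) and the rattle at (242,237).

Both cameras put the roller top at about (0.559, 0.040, 0.192), which matches the expected height of 0.108+0.084. The jaw axis already lies nearly along the roller axis, so I'll keep this orientation, shut the fingers, rise and go over.

Call:
move_arm([
  [[0,0,4,0,0,0,0],[2,-2,3,0,0,0,0],[3.3,-3.7,0,0,0,0,0],[3.3,-3.7,0,0,0,0,0],[3.3,-3.7,0,0,0,0,0]],
])

```text
clock: 1.0
eef_pos: [0.3, 0.3337, 0.2664]
tool_rot: [0.178, 0.984, -0.001, 0.0]
ft_force: [1.7, 0.4, -0.2]
grip_width: 0.0122
```

Call:
move_arm([
  [[3.3,-3.7,0,0,0,0,0],[3.3,-3.7,0,0,0,0,0],[3.3,-3.7,0,0,0,0,0],[3.3,-3.7,0,0,0,0,0],[3.3,-3.7,0,0,0,0,0]],
])

```text
clock: 1.5
eef_pos: [0.466, 0.1457, 0.2682]
tool_rot: [0.178, 0.984, 0.001, 0.002]
ft_force: [0.7, 1.0, 0.3]
grip_width: -0.0002
```

Call:
move_arm([
  [[3.3,-3.7,0,0,0,0,0],[3,-3.5,0,0,0,0,0],[1,-1,0,0,0,0,0],[0,0,0,0,0,0,0],[0,0,0,0,0,0,0]],
])

```text
clock: 2.0
eef_pos: [0.5429, 0.0561, 0.267]
tool_rot: [0.182, 0.983, 0.001, 0.002]
ft_force: [0.1, -0.0, 0.1]
grip_width: 0.0002
```

Call:
move_arm([
  [[1.4,-1.5,-1.5,0,0,0,0],[0,0,-1.5,0,0,0,0],[0,0,-1.5,0,0,0,0],[0,0,-1,0,0,0,0],[0,0,0,0,0,0,0]],
])

```text
clock: 2.5
eef_pos: [0.5553, 0.0455, 0.2092]
tool_rot: [0.177, 0.984, 0.001, 0.002]
ft_force: [-0.3, 0.3, -0.3]
grip_width: -0.0
```

```bash
python3 - <<'E'
from h import *
o=bot.get_obs(); print({k:np.round(o[k],4).tolist() for k in ("clock","eef_pos","ft_force")})
for n in ("scene","top"):
    p,d,ci=cam(n); 
    x0,y0=(220,130) if n=="scene" else (180,100)
    cv2.imwrite(f"pics/{n}1.png",cv2.resize(p[y0:y0+150,x0:x0+200,::-1],None,fx=4,fy=4,interpolation=cv2.INTER_CUBIC))
E
```

```text
{'clock': 2.5, 'eef_pos': [0.5553, 0.0455, 0.2092], 'ft_force': [-0.2663, 0.3247, -0.3044]}
```

View pics/scene1.png

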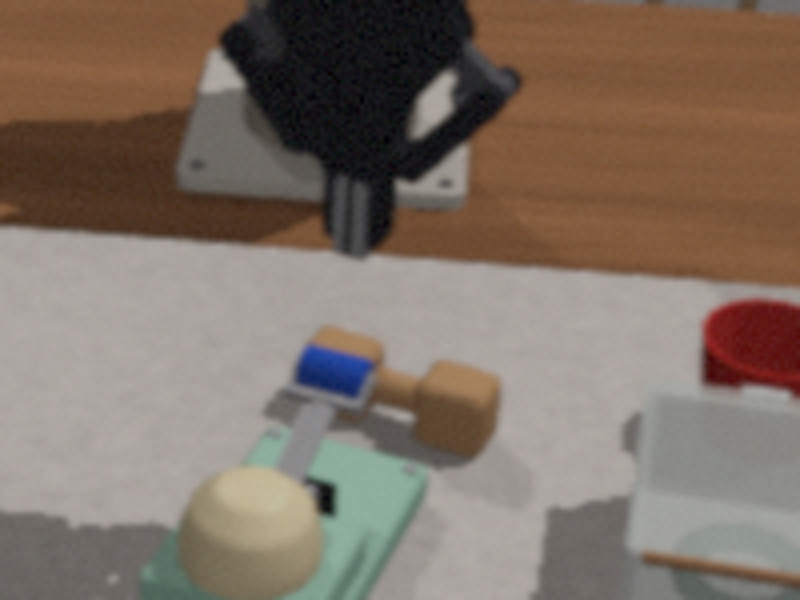

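View pics/top1.png

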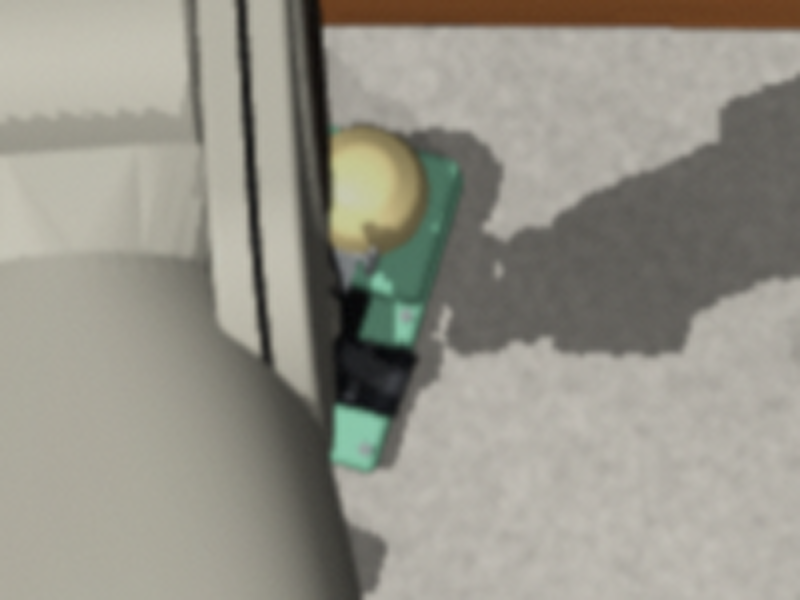

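The scene view shows the shut fingertips at crop (357,250), well above and behind the roller at (335,365). That gap is larger than the stated poses imply, so I'll measure the tips by depth and project the TCP into the picture.

```bash
python3 - <<'E'
from h import *
from m import blob
p,d,ci=cam("scene")
cv2.imwrite("pics/scene2.png",p[:,:,::-1])
f=210/np.tan(np.radians(ci["vfov"])/2)
def proj(w):
    c=np.linalg.inv(ci["cam_to_world"])@np.r_[w,1]; s=c[:2]/c[2]; s=s*(1+ci["k1"]*(s@s)); return s*f+[ci["cx"],ci["cy"]],c[2]
o=bot.get_obs(); print(o["eef_pos"],proj(o["eef_pos"]),proj([.559,.04,.192]))
for v in range(174,198,2):
    print(v,[ (np.round(world(d,ci,u,v),3).tolist()) for u in (305,309,313)])
hsv=cv2.cvtColor(p,cv2.COLOR_RGB2HSV);m=cv2.inRange(hsv,(100,120,50),(130,255,255))[205:240,280:330]
ys,xs=np.where(m); print(xs.mean()+280,ys.mean()+205,len(xs))
print(world(d,ci,304,222), world(d,ci,100,220),world(d,ci,350,290))
E
```

```text
[0.55678927 0.04532375 0.21156909] (array([307.14297722, 209.14142257]), np.float64(0.9302080914106303)) (array([303.44213557, 218.99701444]), np.float64(0.9396984763631344))
174 [[0.562, 0.039, 0.284], [0.564, 0.045, 0.285], [0.571, 0.052, 0.29]]
176 [[0.561, 0.039, 0.279], [0.568, 0.046, 0.284], [0.567, 0.052, 0.283]]
178 [[0.567, 0.039, 0.279], [0.568, 0.046, 0.28], [0.566, 0.052, 0.279]]
180 [[0.563, 0.039, 0.272], [0.569, 0.046, 0.277], [0.568, 0.053, 0.276]]
182 [[0.563, 0.039, 0.269], [0.566, 0.046, 0.271], [0.566, 0.053, 0.272]]
184 [[0.566, 0.04, 0.266], [0.568, 0.046, 0.268], [0.566, 0.053, 0.268]]
186 [[0.566, 0.04, 0.263], [0.567, 0.047, 0.264], [0.564, 0.053, 0.263]]
188 [[0.565, 0.04, 0.259], [0.566, 0.047, 0.259], [0.564, 0.053, 0.259]]
190 [[0.565, 0.04, 0.255], [0.566, 0.047, 0.256], [0.565, 0.053, 0.256]]
192 [[0.565, 0.04, 0.251], [0.568, 0.047, 0.253], [0.151, 0.042, -0.001]]
194 [[0.338, 0.03, 0.107], [0.566, 0.047, 0.248], [0.34, 0.047, 0.109]]
196 [[0.349, 0.031, 0.108], [0.348, 0.039, 0.109], [0.347, 0.048, 0.109]]
302.8523489932886 222.3489932885906 149
[0.56254311 0.04141505 0.18822551] [ 0.50124198 -0.36544611  0.11036531] [0.63488357 0.12878524 0.10647319]
```

View pics/scene2.png

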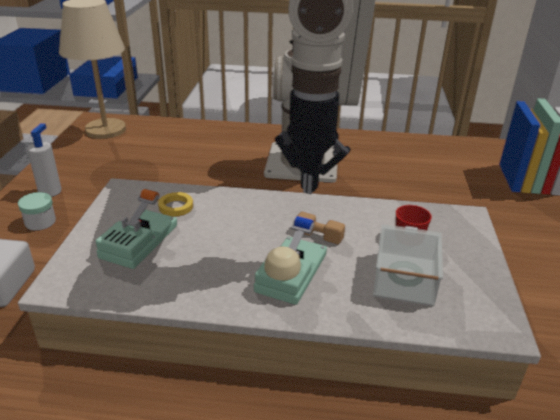

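The picture puts the fingertips at z≈0.248 but the state says 0.21, while x and y agree. I'll check the start picture for the same offset and re-read the state.

```bash
python3 - <<'E'
from h import *
ci=bot.camera_info("scene")
def cloud(d):
    f=210/np.tan(np.radians(ci["vfov"])/2)
    K=np.array([[f,0,ci["cx"]],[0,f,ci["cy"]],[0,0,1.]])
    v,u=np.mgrid[0:420,0:560]
    n=cv2.undistortPoints(np.stack([u.ravel(),v.ravel()],1).astype(float)[:,None],K,np.array([ci["k1"],0,0,0.]))[:,0]
    z=d.ravel(); P=np.c_[n*z[:,None],z,np.ones(len(z))]@np.array(ci["cam_to_world"]).T
    return P[:,:3].reshape(420,560,3)
d0=np.load("scene_d.npy"); P=cloud(d0)
m=(np.hypot(P[...,0]-.182,P[...,1]-.466)<.09)&(P[...,2]>.03)&(d0>0)
q=P[m]; print(len(q)); o=np.argsort(q[:,2])[:15]; print(np.round(q[o],3).tolist())
p,d=bot.camera("scene"); P=cloud(d)
m=(np.hypot(P[...,0]-.556,P[...,1]-.045)<.04)&(P[...,2]>.2)&(d>0)
q=P[m]; o=np.argsort(q[:,2])[:12]; print(np.round(q[o],3).tolist())
for i in range(3):
    o=bot.get_obs(); print({k:np.round(o[k],4).tolist() for k in ("clock","joint_pos","eef_pos","ft_force","grip_width")})
E
```

```text
4725
[[0.161, 0.429, 0.244], [0.206, 0.505, 0.246], [0.172, 0.419, 0.246], [0.207, 0.507, 0.246], [0.176, 0.42, 0.248], [0.176, 0.422, 0.248], [0.207, 0.502, 0.248], [0.207, 0.508, 0.249], [0.155, 0.431, 0.249], [0.209, 0.503, 0.249], [0.209, 0.505, 0.25], [0.174, 0.422, 0.25], [0.204, 0.504, 0.25], [0.175, 0.418, 0.25], [0.176, 0.42, 0.25]]
[[0.564, 0.042, 0.248], [0.563, 0.049, 0.248], [0.562, 0.037, 0.249], [0.561, 0.05, 0.249], [0.567, 0.044, 0.251], [0.567, 0.047, 0.251], [0.568, 0.046, 0.251], [0.566, 0.044, 0.251], [0.561, 0.05, 0.251], [0.563, 0.04, 0.251], [0.566, 0.04, 0.252], [0.567, 0.039, 0.252]]
{'clock': 2.7, 'joint_pos': [0.0805, 0.3444, 0.1886, 1.4049, 0.0007, 0.4381], 'eef_pos': [0.5571, 0.0452, 0.2119], 'ft_force': [0.6128, -0.363, 0.0655], 'grip_width': -0.0}
{'clock': 2.7, 'joint_pos': [0.0805, 0.3444, 0.1886, 1.4049, 0.0007, 0.4381], 'eef_pos': [0.5571, 0.0452, 0.2119], 'ft_force': [0.6128, -0.363, 0.0655], 'grip_width': -0.0}
{'clock': 2.7, 'joint_pos': [0.0805, 0.3444, 0.1886, 1.4049, 0.0007, 0.4381], 'eef_pos': [0.5571, 0.0452, 0.2119], 'ft_force': [0.6128, -0.363, 0.0655], 'grip_width': -0.0}
```

The start picture shows the same offset: open tips at 0.245 against an expected 0.209. So the reported TCP z is about 36 mm lower than the tips really are. The camera's shelf and roller heights match the given ones, so I trust the camera. I'll descend in small stages, checking force and picture.

Call:
move_arm([
  [[0,-0.4,-0.4,0,0,0,0],[0,0,-0.4,0,0,0,0],[0,0,-0.4,0,0,0,0],[0,0,-0.3,0,0,0,0],[0,0,0,0,0,0,0]],
])

```text
clock: 3.2
eef_pos: [0.5583, 0.0408, 0.1978]
tool_rot: [0.178, 0.984, 0.002, 0.007]
ft_force: [-0.3, -0.3, -0.1]
grip_width: 0.0003
```

```bash
cat > tip.py <<'E'
from h import *
import sys
ci=bot.camera_info("scene"); p,d=bot.camera("scene")
f=210/np.tan(np.radians(ci["vfov"])/2); K=np.array([[f,0,ci["cx"]],[0,f,ci["cy"]],[0,0,1.]])
v,u=np.mgrid[0:420,0:560]
n=cv2.undistortPoints(np.stack([u.ravel(),v.ravel()],1).astype(float)[:,None],K,np.array([ci["k1"],0,0,0.]))[:,0]
z=d.ravel(); P=(np.c_[n*z[:,None],z,np.ones(len(z))]@np.array(ci["cam_to_world"]).T)[:,:3].reshape(420,560,3)
dark=p.max(2)<95
m=(np.hypot(P[...,0]-.556,P[...,1]-.043)<.035)&(P[...,2]>.165)&(P[...,2]<.29)&(d>0)&dark
q=P[m]; o=np.argsort(q[:,2])[:8]; print("tips",np.round(q[o],3).tolist())
hsv=cv2.cvtColor(p,cv2.COLOR_RGB2HSV);b=cv2.inRange(hsv,(100,120,50),(130,255,255))[200:250,270:340]
ys,xs=np.where(b); W=P[ys+200,xs+270]; print("blue px",round(xs.mean()+270,1),round(ys.mean()+200,1),len(xs),"med",np.round(np.median(W,0),4),"zmax",np.round(np.percentile(W[:,2],95),4))
for s in bot.find_in("scene","rattle_mid")[:1]: print("rattle",np.round(s["at"],4),s["confidence"])
o=bot.get_obs(); print({k:np.round(o[k],4).tolist() for k in ("clock","eef_pos","ft_force")})
cv2.imwrite("pics/"+sys.argv[1]+".png",cv2.resize(p[130:280,220:420,::-1],None,fx=4,fy=4,interpolation=cv2.INTER_CUBIC))
E
python3 tip.py s3
```

```text
tips [[0.567, 0.021, 0.174], [0.576, 0.048, 0.175], [0.574, 0.043, 0.175], [0.577, 0.05, 0.176], [0.571, 0.027, 0.176], [0.574, 0.046, 0.176], [0.569, 0.025, 0.176], [0.569, 0.027, 0.176]]
blue px 302.9 222.3 147 med [0.5641 0.0397 0.1887] zmax 0.1926
rattle [0.5008 0.0846 0.1351] 0.59
{'clock': 3.3, 'eef_pos': [0.5586, 0.0408, 0.1982], 'ft_force': [-0.3663, -0.343, -0.5296]}
```

```bash
sed -i 's/>.165)/>.1945)/; s/<.035)/<.022)/' tip.py; python3 tip.py s4
```

```text
tips [[0.563, 0.046, 0.236], [0.567, 0.036, 0.238], [0.566, 0.044, 0.238], [0.567, 0.038, 0.238], [0.569, 0.04, 0.239], [0.565, 0.046, 0.24], [0.567, 0.034, 0.24], [0.567, 0.039, 0.24]]
blue px 302.9 222.3 146 med [0.5641 0.0397 0.1889] zmax 0.1933
rattle [0.5012 0.0849 0.1336] 0.69
{'clock': 3.4, 'eef_pos': [0.5588, 0.0409, 0.1985], 'ft_force': [0.8366, -0.3387, -0.6505]}
```

View pics/s3.png

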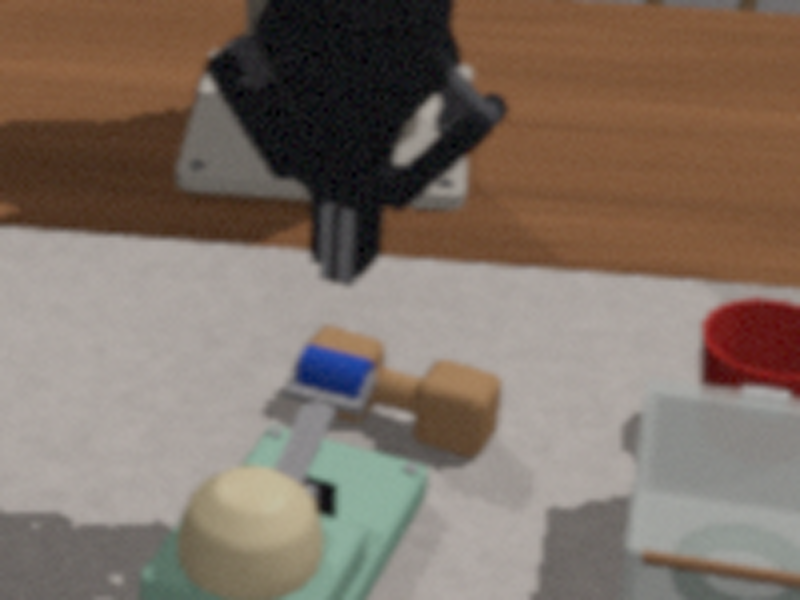

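The tips are now at about 0.236 with a reported z of 0.198, so the offset holds at 37–38 mm and they sit centred over the roller. Contact is expected at a reported z of about 0.155. I'll go to about 0.170 and check again.

Call:
move_arm([
  [[-0.1,0,-0.8,0,0,0,0],[0,0,-0.8,0,0,0,0],[0,0,-0.7,0,0,0,0],[0,0,-0.5,0,0,0,0],[0,0,0,0,0,0,0]],
])

```text
clock: 3.9
eef_pos: [0.5572, 0.041, 0.1675]
tool_rot: [0.178, 0.984, 0.002, 0.007]
ft_force: [0.5, 0.4, -0.5]
grip_width: 0.0
```

```bash
python3 tip.py s5
```

```text
tips [[0.56, 0.047, 0.206], [0.564, 0.046, 0.206], [0.566, 0.039, 0.207], [0.562, 0.046, 0.207], [0.567, 0.041, 0.208], [0.567, 0.043, 0.208], [0.567, 0.044, 0.208], [0.566, 0.036, 0.209]]
blue px 302.6 222.5 144 med [0.5641 0.0395 0.1888] zmax 0.1928
{'clock': 4.0, 'eef_pos': [0.5578, 0.041, 0.1685], 'ft_force': [-0.5487, -0.2292, 1.1433]}
```

View pics/s5.png

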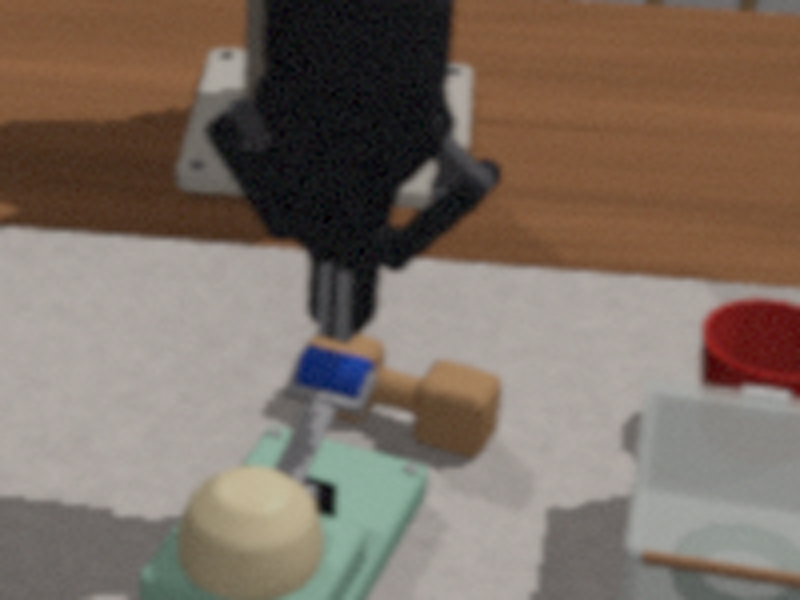

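The tips (crop 340,333) are just above the roller (335,370), at z≈0.206, and the roller hasn't moved. Next I'll go to about first contact.

Call:
move_arm([
  [[-0.1,0,-0.5,0,0,0,0],[0,0,-0.5,0,0,0,0],[0,0,-0.4,0,0,0,0],[0,0,-0.3,0,0,0,0],[0,0,0,0,0,0,0]],
])

```text
clock: 4.5
eef_pos: [0.5565, 0.0415, 0.1517]
tool_rot: [0.178, 0.984, 0.003, 0.008]
ft_force: [-0.0, 0.0, 2.5]
grip_width: 0.0001
```

```bash
python3 tip.py s6
```

```text
tips [[0.566, 0.04, 0.195], [0.565, 0.045, 0.195], [0.566, 0.041, 0.195], [0.566, 0.047, 0.195], [0.569, 0.043, 0.195], [0.566, 0.043, 0.195], [0.566, 0.048, 0.195], [0.564, 0.038, 0.195]]
blue px 303.0 224.8 120 med [0.5636 0.0402 0.183 ] zmax 0.1873
rattle [0.5021 0.0871 0.1363] 0.56
{'clock': 4.6, 'eef_pos': [0.5568, 0.0415, 0.1522], 'ft_force': [-2.6378, -0.3939, 3.4651]}
```

View pics/s6.png

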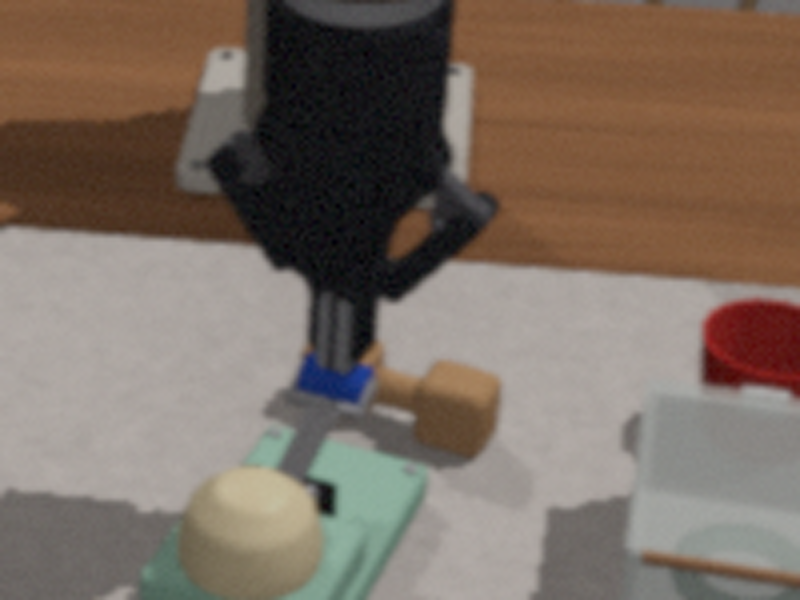

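The tips are touching the roller. Force is about 3 N and the roller is about 4 mm down, consistent with the spring. It needs about 9 mm more, and overtravel is still about 20 mm away.

Call:
move_arm([
  [[0,0,-0.3,0,0,0,0],[0,0,-0.3,0,0,0,0],[0,0,-0.3,0,0,0,0],[0,0,0,0,0,0,0],[0,0,0,0,0,0,0]],
])

```text
clock: 5.1
eef_pos: [0.555, 0.0421, 0.1451]
tool_rot: [0.177, 0.984, 0.004, 0.008]
ft_force: [-1.9, -0.4, 5.5]
grip_width: -0.0001
```

```bash
python3 tip.py s7; python3 - <<'E'
from h import *
import numpy as np
F=[]
for i in range(4):
    bot.camera("scene"); F.append(bot.get_obs()["ft_force"])
print(np.round(F,2).tolist(),np.mean(F,0), bot.get_obs()["eef_pos"])
E
```

```text
tips [[0.561, 0.032, 0.195], [0.566, 0.041, 0.195], [0.561, 0.053, 0.195], [0.566, 0.043, 0.195], [0.565, 0.053, 0.195], [0.562, 0.05, 0.195], [0.556, 0.028, 0.195], [0.566, 0.045, 0.195]]
blue px 303.0 227.0 110 med [0.5618 0.0401 0.1768] zmax 0.1813
rattle [0.5059 0.0896 0.1317] 0.64
{'clock': 5.2, 'eef_pos': [0.5551, 0.0421, 0.1452], 'ft_force': [-2.3458, 0.6722, 5.0031]}
[[-2.02, 0.48, 5.1], [-2.49, 0.89, 5.4], [-3.32, 0.49, 5.56], [-2.16, -0.65, 4.73]] [-2.49997835  0.30221054  5.19652011] [0.55507537 0.04212164 0.1452165 ]
```

View pics/s7.png

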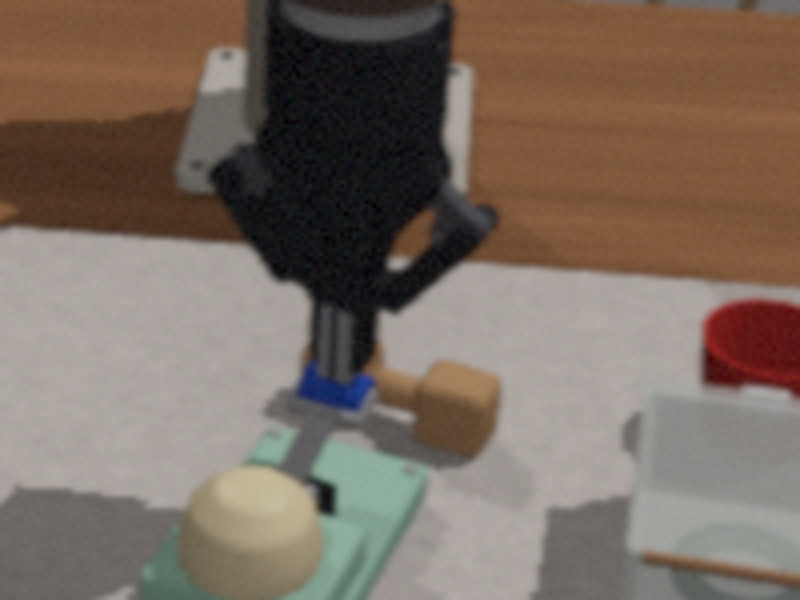

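Vertical force averages about 5.2 N and the roller is about 10–12 mm down. That's around the click point and not clearly past it, so I'll press 4 mm more; overtravel is still about 9 mm beyond that.

Call:
move_arm([
  [[0,0,-0.25,0,0,0,0],[0,0,-0.25,0,0,0,0],[0,0,-0.1,0,0,0,0],[0,0,0,0,0,0,0],[0,0,0,0,0,0,0]],
])

```text
clock: 5.9
eef_pos: [0.5543, 0.0424, 0.1424]
tool_rot: [0.177, 0.984, 0.004, 0.009]
ft_force: [-2.2, 0.1, 5.6]
grip_width: -0.0002
```

```bash
python3 tip.py s8; python3 - <<'E'
from h import *
F=[]
for i in range(4):
    bot.camera("scene"); F.append(bot.get_obs()["ft_force"])
print(np.mean(F,0), bot.get_obs()["eef_pos"])
E
```

```text
tips [[0.561, 0.032, 0.195], [0.564, 0.034, 0.195], [0.555, 0.03, 0.195], [0.561, 0.039, 0.195], [0.564, 0.041, 0.195], [0.563, 0.048, 0.195], [0.562, 0.034, 0.196], [0.566, 0.033, 0.196]]
blue px 303.1 227.9 112 med [0.5611 0.0403 0.1749] zmax 0.179
rattle [0.5064 0.0883 0.1345] 0.61
{'clock': 6.0, 'eef_pos': [0.5544, 0.0424, 0.1425], 'ft_force': [-2.2438, -0.7308, 5.7675]}
[-3.49135962  0.25549441  6.09378164] [0.55436328 0.04237791 0.14246188]
```

View pics/s8.png

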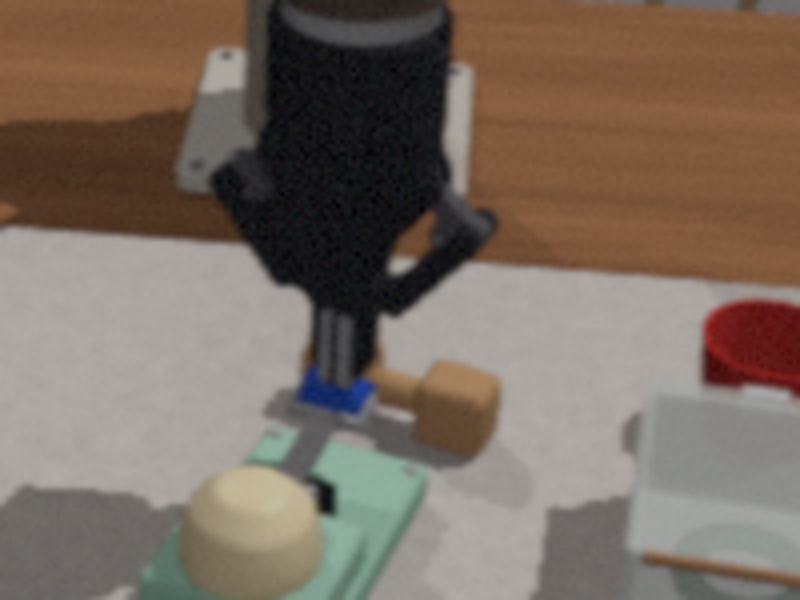

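Three estimates of the press agree roughly:

| Source | Roller drop or angle |
|---|---|
| Arm travel | about 12.5 mm |
| Depth | about 14 mm |
| Force (6 N) | about 0.19–0.21 rad |

I'll press about 3 mm more for a clear margin past the click, still well short of 0.36.

Call:
move_arm([
  [[0,0,-0.3,0,0,0,0],[0,0,-0.2,0,0,0,0],[0,0,0,0,0,0,0],[0,0,0,0,0,0,0],[0,0,0,0,0,0,0]],
])

```text
clock: 6.7
eef_pos: [0.5542, 0.0425, 0.1414]
tool_rot: [0.177, 0.984, 0.005, 0.01]
ft_force: [-2.7, -0.1, 6.3]
grip_width: 0.0
```

```bash
python3 tip.py s9; python3 - <<'E'
from h import *
F=[]
for i in range(4):
    bot.camera("scene"); F.append(bot.get_obs()["ft_force"])
print(np.mean(F,0), bot.get_obs()["eef_pos"])
a=cv2.imread("pics/s5.png")
for n in ("s5","s6","s7","s8","s9"):
    im=cv2.imread(f"pics/{n}.png"); hsv=cv2.cvtColor(im,cv2.COLOR_BGR2HSV); b=cv2.inRange(hsv,(100,120,50),(130,255,255)); ys,xs=np.where(b[300:450,270:400]); print(n,"bottom row",np.percentile(ys+300,98)/4+130, "dome",im[490:560,220:290].mean((0,1)).round())
E
```

```text
tips [[0.559, 0.046, 0.195], [0.562, 0.048, 0.195], [0.561, 0.032, 0.195], [0.552, 0.056, 0.195], [0.562, 0.034, 0.196], [0.563, 0.051, 0.196], [0.564, 0.045, 0.196], [0.565, 0.04, 0.196]]
blue px 303.1 228.3 114 med [0.5608 0.0402 0.1733] zmax 0.1782
rattle [0.5043 0.0873 0.1318] 0.68
{'clock': 6.8, 'eef_pos': [0.5542, 0.0425, 0.1415], 'ft_force': [-2.7762, 0.3249, 6.1585]}
[-3.40490075  0.30931174  6.46298864] [0.55419013 0.04249637 0.14137595]
s5 bottom row 227.75 dome [131. 159. 171.]
s6 bottom row 229.5 dome [131. 160. 171.]
s7 bottom row 231.5 dome [131. 159. 172.]
s8 bottom row 232.375 dome [132. 160. 172.]
s9 bottom row 232.75 dome [131. 160. 172.]
```

All estimates (12.4–15.5 mm, about 6.3 N) are past the 10 mm click. One more small press for margin, then release.

Call:
move_arm([
  [[0,0,-0.3,0,0,0,0],[0,0,-0.3,0,0,0,0],[0,0,-0.1,0,0,0,0],[0,0,0,0,0,0,0],[0,0,0,0,0,0,0]],
])

```text
clock: 7.5
eef_pos: [0.5536, 0.0427, 0.1386]
tool_rot: [0.177, 0.984, 0.006, 0.011]
ft_force: [-3.4, -0.4, 7.0]
grip_width: 0.0001
```

```bash
python3 tip.py s10; python3 - <<'E'
from h import *
F=[]
for i in range(4):
    bot.camera("scene"); F.append(bot.get_obs()["ft_force"])
print(np.mean(F,0), bot.get_obs()["eef_pos"])
for n in ("s5","s10"):
    im=cv2.imread(f"pics/{n}.png"); hsv=cv2.cvtColor(im,cv2.COLOR_BGR2HSV); b=cv2.inRange(hsv,(100,120,50),(130,255,255)); ys,xs=np.where(b[300:450,270:400]); print(n,"bottom row",np.percentile(ys+300,98)/4+130)
E
```

```text
tips [[0.551, 0.056, 0.195], [0.563, 0.039, 0.195], [0.552, 0.03, 0.195], [0.562, 0.048, 0.195], [0.561, 0.036, 0.195], [0.559, 0.048, 0.195], [0.564, 0.041, 0.195], [0.564, 0.043, 0.196]]
blue px 303.3 229.3 110 med [0.5602 0.0406 0.1709] zmax 0.1753
rattle [0.5077 0.0904 0.1351] 0.71
{'clock': 7.6, 'eef_pos': [0.5537, 0.0427, 0.1388], 'ft_force': [-3.0743, 0.637, 7.2397]}
[-3.97387557  0.13976954  6.8004419 ] [0.55364974 0.04272858 0.13863499]
s5 bottom row 227.75
s10 bottom row 233.75
```

The roller is about 15–17 mm down at about 7 N: clearly clicked, well below overtravel. It's been held for over 0.3 s, so I release straight up.

Call:
move_arm([
  [[0,0,0.8,0,0,0,0],[0,0,1,0,0,0,0],[0,0,1.5,0,0,0,0],[0,0,2.5,0,0,0,0],[0,0,3,0,0,0,0]],
])

```text
clock: 8.3
eef_pos: [0.5529, 0.0419, 0.2267]
tool_rot: [0.178, 0.984, 0.004, 0.009]
ft_force: [0.0, -0.3, 0.2]
grip_width: -0.0002
```

Call:
move_arm([
  [[-2,2,2,0,0,0,0],[-3.3,3.5,0,0,0,0,0],[-3.3,3.5,0,0,0,0,0],[-3.3,3.5,0,0,0,0,0],[-3.3,3.5,0,0,0,0,0]],
])

```text
clock: 8.8
eef_pos: [0.4024, 0.2025, 0.2526]
tool_rot: [0.184, 0.983, 0.006, 0.014]
ft_force: [0.2, 1.7, 0.8]
grip_width: -0.0002
```

Call:
move_arm([
  [[-3.3,3.5,0,0,0,0,0],[-3.3,3.5,0,0,0,0,0],[0,0,0,0,0,0,0],[0,0,0,0,0,0,0],[0,0,0,0,0,0,0]],
])

```text
clock: 9.3
eef_pos: [0.3289, 0.2784, 0.2542]
tool_rot: [0.178, 0.984, 0.007, 0.013]
ft_force: [0.1, 0.6, 0.4]
grip_width: -0.0
```

```bash
python3 tip.py s11; python3 - <<'E'
from h import *
for n in ("scene","top"):
    p,d,ci=cam(n); cv2.imwrite(f"pics/{n}_end.png",p[:,:,::-1])
    q=cv2.imread(f"pics/{n}0.png")[:,:,::-1]
    hsvs=[cv2.cvtColor(np.ascontiguousarray(x),cv2.COLOR_RGB2HSV) for x in (q,p)]
    box={"scene":((205,245,270,340),(185,202,135,165)),"top":((180,205,235,270),(212,235,405,435))}[n]
    for nm,(a,b,c,e),lo,hi in (("blue",box[0],(100,120,50),(130,255,255)),("orange",box[1],(3,170,120),(18,255,255))):
        print(n,nm,[ (lambda m:(np.round([m[1].mean(),m[0].mean()],1).tolist(),len(m[0])))(np.where(cv2.inRange(h[a:b,c:e],lo,hi))) for h in hsvs])
    r={"scene":(205,255,290,350),"top":(215,260,205,280)}[n]
    print(n,"rattle diff",np.abs(q[r[0]:r[1],r[2]:r[3]].astype(int)-p[r[0]:r[1],r[2]:r[3]]).mean(), [np.round(s["at"],4).tolist() for s in bot.find_in(n,"rattle_mid")])
print(bot.get_obs()["ft_force"],bot.get_obs()["eef_pos"])
E
```

```text
tips []
blue px 302.7 222.1 155 med [0.5637 0.0392 0.1892] zmax 0.1928
rattle [0.4999 0.0866 0.1329] 0.96
{'clock': 9.4, 'eef_pos': [0.3295, 0.2779, 0.254], 'ft_force': [0.5336, 0.5237, 0.6029]}
scene blue [([32.9, 17.3], 149), ([32.7, 17.0], 153)]
scene orange [([14.0, 8.3], 66), ([14.0, 8.4], 67)]
scene rattle diff 17.405333333333335 [[0.5039, 0.081, 0.1382]]
top blue [([18.8, 14.3], 193), ([18.9, 14.4], 191)]
top orange [([16.7, 12.0], 156), ([16.7, 11.9], 158)]
top rattle diff 17.708345679012346 [[0.4877, 0.0656, 0.1411], [0.5718, 0.0323, 0.1832]]
[ 0.89764521  0.04722032 -0.08645173] [0.3294175  0.27779169 0.25391915]
```

View pics/scene_end.png

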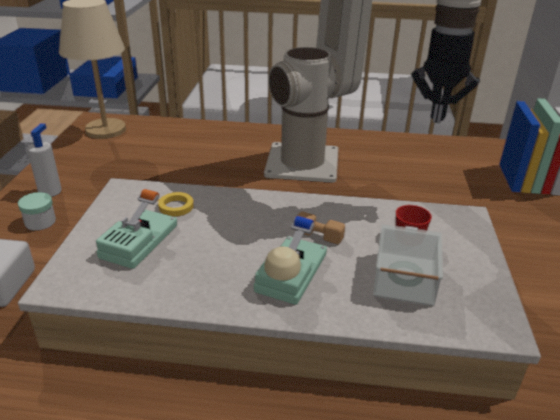

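View pics/top_end.png

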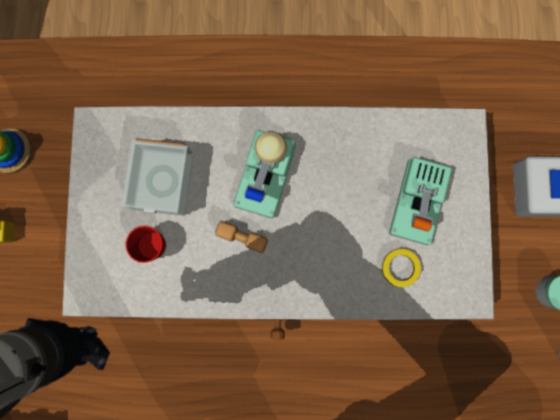

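Both end pictures show the blue roller back at its start pixels (scene 304,222; top 254,194), the orange roller unmoved, and the rattle still at (242,237) in the top view. The picture differences around the rattle are only the arm's shadow. The arm is clear of everything.

```bash
python3 -c "
from workcell import bot
print(bot.job_done(), bot.get_obs()['clock'])"
```

```text
the job is handed in; nothing more can be done
the job is handed in; nothing more can be done
```

I pressed the blue roller straight down with the shut fingertips, held it past the click for over 0.3 s, then lifted clear and handed the job in. The hand-in reports no verdict.

**Press depth:** the roller went about 15–17 mm down at about 7 N, or roughly 0.22–0.25 rad. That is past the click at 0.15 and short of overtravel at 0.36. The lever angle is not measured directly, so this is an estimate from force, depth and arm travel. Those disagreed with each other by about 3 mm, but all were past the click and below overtravel. I went a few millimetres past the click point on purpose, to be sure of it. The dome's brightness did not change in the picture, so there was no visual sign of the lamp lighting.

**Final checks:**
- **Blue roller:** back within 0.3 pixel of its start position in both cameras.
- **Orange roller:** unmoved.
- **Rattle:** lies where it did, within about 4 mm by the network's readings, which is its own accuracy.
- **Arm:** clear of everything, with force near zero.
- **Time:** about 10 s of the 32 s used.

**Disagreement found:** the reported tool height was about 37 mm lower than the real fingertips, both at the start and over the roller. I went by the camera and contact force for height instead.

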